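# Put the microscope objectives away in order of length

### The job

Put the four steel microscope objectives away on the wooden lens stand, one standing upright in the middle of each black pad, in order of length: the shortest next to the blue end block, then longer and longer, the longest next to the grey end block. Do not tip any of them over, and leave the black eyepiece and the amber bottle standing where they are.

Things in the scene. Friction and masses are not known exactly. Their poses are not given: they have to be found in the camera images.
- stand: fixed wooden bar 66 x 330 mm, flat top 20 mm above the table. Origin: centre of its underside; y along the bar, x across. Four flush black pads, 36 mm across, on its centre line at y = -97.5, -32.5, 32.5, 97.5 mm. A blue and a like grey end block stand at y = +-150 mm; which end is blue varies.
- blue_block: blue end block fixed on one end of the stand, 56 mm across the bar, 20 mm along it, 22 mm high; origin at the centre of its underside, on the stand's top (20 mm above the table), 150 mm from the stand's centre along the bar.
- objective_red: loose microscope objective (steel lens barrel) with a red ring, 30 mm high, standing upright on its thread on the table: foot 26 mm across and 4 mm high, then a cylinder 32 mm across up to 20 mm (the ring round its top), above it a 22 mm nose with the lens; 50 to 180 g. Origin: centre of its underside; z up along the barrel.
- objective_yellow: loose microscope objective (steel lens barrel) with a yellow ring, 42 mm high, standing upright on its thread on the table: foot 26 mm across and 4 mm high, then a cylinder 32 mm across up to 32 mm (the ring round its top), above it a 22 mm nose with the lens; 50 to 180 g. Origin: centre of its underside; z up along the barrel.
- objective_green: loose microscope objective (steel lens barrel) with a green ring, 54 mm high, standing upright on its thread on the table: foot 26 mm across and 4 mm high, then a cylinder 32 mm across up to 44 mm (the ring round its top), above it a 22 mm nose with the lens; 50 to 180 g. Origin: centre of its underside; z up along the barrel.
- objective_white: loose microscope objective (steel lens barrel) with a white ring, 66 mm high, standing upright on its thread on the table: foot 26 mm across and 4 mm high, then a cylinder 32 mm across up to 56 mm (the ring round its top), above it a 22 mm nose with the lens; 50 to 180 g. Origin: centre of its underside; z up along the barrel.
- eyepiece: loose black eyepiece that stays where it is, 45 mm high, 32 mm across above 18 mm, with a 23 mm stem below; origin at the centre of its underside, z up.
- oil_bottle: loose small amber bottle with black cap that stays where it is, 28 mm across, 65 mm high; origin at the centre of its underside, z up.
Mind the look-alikes: they are no part of the job. What is shaped like the objective_green but pink, purple or red is not meant.

How it is judged (in metres and radians):
At the end, for the whole second after the job is handed in: From the blue block on, the 30, 42, 54 and 66 mm objectives stand upright (0.12 rad), at rest and released on pads 1 to 4 of the stand, each within 11 mm of the pad's centre along and across; eyepiece and bottle upright, within 30 mm of where they were (horizontal distance between objective_red and blue_block between 0.0415 and 0.0635 m and x of objective_red in the frame of stand between -0.011 and 0.011 m and z of objective_red in the frame of stand between 0.015 and 0.025 m and angle between each of objective_red, objective_yellow, objective_green, objective_white's own z axis and vertical below 0.12 rad and linear speed of each of objective_red, objective_yellow, objective_green, objective_white below 0.02 m/s and angular speed of each of objective_red, objective_yellow, objective_green, objective_white below 0.2 rad/s and horizontal distance between objective_yellow and blue_block between 0.1065 and 0.1285 m and x of objective_yellow in the frame of stand between -0.011 and 0.011 m and z of objective_yellow in the frame of stand between 0.015 and 0.025 m and horizontal distance between objective_green and blue_block between 0.1715 and 0.1935 m and x of objective_green in the frame of stand between -0.011 and 0.011 m and z of objective_green in the frame of stand between 0.015 and 0.025 m and horizontal distance between objective_white and blue_block between 0.2365 and 0.2585 m and x of objective_white in the frame of stand between -0.011 and 0.011 m and z of objective_white in the frame of stand between 0.015 and 0.025 m and distance of each of eyepiece, oil_bottle from where it was at the start of the episode below 0.03 m and angle between each of eyepiece, oil_bottle's own z axis and vertical below 0.2 rad); the robot touches nothing.
It fails at once if an objective is tipped over (angle between any of objective_red, objective_yellow, objective_green, objective_white's own z axis and vertical above 0.8 rad).
It fails at once if the eyepiece or the amber bottle is pushed away (more than 30 mm) or knocked over (distance of any of eyepiece, oil_bottle from where it was at the start of the episode above 0.03 m or angle between any of eyepiece, oil_bottle's own z axis and vertical above 0.8 rad).
It also fails if it takes over 106 s, if anything falls off the work surface, if the arm or the gripper's body presses on something with over 40 N, if the wrist force passes 120 N, or if a joint passes its speed limit or range.

### The arm

A 6-joint arm with a two-finger parallel gripper is mounted at the origin on the work surface. World frame = base frame: x ahead of the robot, y to its left, z up, the work surface at z = 0. Lengths are in mm, angles in degrees, forces in N, time in s.
With the tool pointing down it reaches from about 300 to 850 mm from the base axis. Payload 4.2 kg.
Tool frame: the origin (TCP) lies at the very end of the fingers, on their centre line; the grasp point (between the pads) lies 19 mm behind it (hold_point_z is the z of the grasp point in the tool frame, in mm); z points along the fingers, y is the direction in which the jaws open and shut (so a half turn about z gives the same grasp; the last joint's range is limited). The gripper opens to 91 mm and grips with 3 to 60 N. Pads are 32 mm wide; open, the fingers measure 118 mm over their backs; the gripper's body (76 mm by 178 mm) begins 60 mm behind the grasp point.
Start: joints at [-76.719, 18.312, 89.639, -0, 72.044, -1.146], TCP at [143.263, -556.886, 188.076] pointing down, gripper open.
Joint ranges: [-177.97, 177.97], [-48.28, 115.42], [12.27, 149.76], [-77.06, 257.06], [2.81, 150.46], [-146.56, 146.56]. Speed limits (degrees/s): [147.25, 147.25, 180, 180, 180, 180].

### API

Orientations are given as [roll, pitch, yaw] about the fixed x, y, z axes, in that order (R = Rz(yaw) Ry(pitch) Rx(roll)).
In Python, from workcell import state, grab_frame, job_done, hold_point_z gives the robot as it stands. The module is installed in compiled form; this text tells all that it offers.
- The arm moves only by the shell command python3 -m creep 'ROWS' [FORCE]. ROWS is JSON, a list of rows, each a list of 7 numbers: the closure, from 0 (fully open) to 1 (shut), then the shift along the tool's x, y, z in mm, then the turn, a rotation vector about the tool's x, y, z in degrees. A call has 1 to 5 rows; each row shifts and turns the commanded pose from where the row before left it, along the tool's axes as they then stand; what a row does not reach is not made up. A row lasts 1/8 s, in which the tool goes at most 62.5 mm and 10.7 degrees, less where a joint would pass 70% of its speed; a pose out of reach is approached as far as the arm can. A call is refused whole if a number of a shift passes 62.5 or a number of a turn 10.7, either way. A call with a gripper value outside its range is refused whole. The fingers move at their own pace and stop on an object; FORCE is the grip in N (left out, the last holds). Time passes only in rows, so rows that do not move let the fingers close. It gives the time, the measured TCP pose, the force and the opening at its end, in the units of the state.
- state(): the state, without advancing time (a new reading comes with each control period).
- grab_frame(name): name is "scene" or "top" or "wrist"; returns a dict with "frame" (420x560x3 uint8, red, green, blue), "fx", "fy", "cx", "cy" (pixels), "view" (4x4, takes a point from world to camera coordinates). Camera axes: x right, y down, z forward; pixel columns grow to the right and rows downward; lengths in mm; the calibration is good to about 2 mm. A picture is of the moment at which its call begins. There is no depth.
- job_done(): hands the job in, once; it reports no verdict.
The state is a dict: "time_s": time; "qpos": joint angles; "qvel": joint speeds; "effort": joint torques, N m; "ee_pos": TCP position; "ee_rot": TCP orientation; "force": force on the tool from outside, world axes, zero at the start; "torque": the same for the moment, N m; "gripper_width": finger opening in mm.
Only numpy, scipy, OpenCV 4.12 (cv2) and the standard library are available. Lean on these libraries where they do the work, as an engineer would, in place of code of your own. Each camera call takes 0.05 s, during which the arm holds its last target.

## Working session

There is one attempt and no reset: what is moved stays moved. The work goes in short steps, Python scripts to look and compute and a shell command to move; the robot and the scene stay as the last step left them, time stands still between calls to the robot, and variables do not carry over. Pictures are saved under pics/ and viewed, and the job is handed in when it is done.

```bash
mkdir -p pics; python3 - <<'E'
from workcell import *
import cv2,json
print(state(),hold_point_z)
for n in ["scene","top","wrist"]:
    f=grab_frame(n); cv2.imwrite(f"pics/{n}0.png",f["frame"][:,:,::-1])
    print(n,f["fx"],f["cx"],f["cy"],f["view"])
E
```

```text
{'time_s': 0.0, 'qpos': array([-7.67198771e+01,  1.83518560e+01,  8.97075906e+01, -3.39867889e-04,
        7.20428744e+01, -1.14662776e+00]), 'qvel': array([ 0.00195054, -0.04057973,  0.0233317 , -0.0749063 ,  0.08916165,
       -0.07549215]), 'effort': array([-2.40055240e-03, -4.12459731e+01, -2.31970578e+01,  7.26151513e-02,
        4.57321142e-02, -1.14214556e-04]), 'ee_pos': array([ 143.1205969 , -556.32851524,  187.21013795]), 'ee_rot': array([-1.79897693e+02, -1.72449641e-03,  1.44268542e+01]), 'force': array([-0.11252686,  1.37148138, -0.3170011 ]), 'torque': array([0.00761056, 0.00861341, 0.04993313]), 'gripper_width': 91.38027257342111} -18.8
scene 521.7492182866906 279.6102838115207 212.38874323603687 [[-2.57374986e-01  9.66055681e-01  2.22382107e-02  1.54171422e+02]
 [ 6.22091329e-01  1.83258973e-01 -7.61195460e-01 -2.90360689e+02]
 [-7.39432550e-01 -1.82078473e-01 -6.48141138e-01  1.44001255e+03]
 [ 0.00000000e+00  0.00000000e+00  0.00000000e+00  1.00000000e+00]]
top 471.2961926720622 270.9524632611621 203.4255784300283 [[-5.94734589e-03 -9.99886694e-01  1.38285207e-02 -9.52439582e+00]
 [-9.88254155e-01  3.76529323e-03 -1.52772861e-01  5.28109647e+02]
 [ 1.52703483e-01 -1.45746861e-02 -9.88164574e-01  7.44628006e+02]
 [ 0.00000000e+00  0.00000000e+00  0.00000000e+00  1.00000000e+00]]
wrist 352.0027868490042 282.12389458699573 212.81653019217043 [[ 2.49144207e-01 -9.68464202e-01 -2.06231308e-03 -5.74274546e+02]
 [-9.41985374e-01 -2.42825806e-01  2.31730843e-01 -2.64669761e+01]
 [-2.24923809e-01 -5.57917284e-02 -9.72777756e-01  3.87899060e+02]
 [ 0.00000000e+00  0.00000000e+00  0.00000000e+00  1.00000000e+00]]
```

View pics/top0.png

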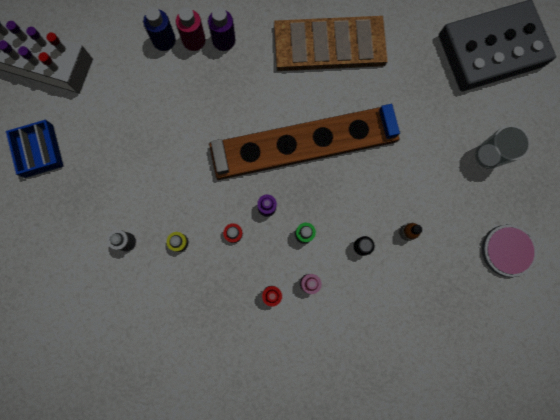

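View pics/scene0.png

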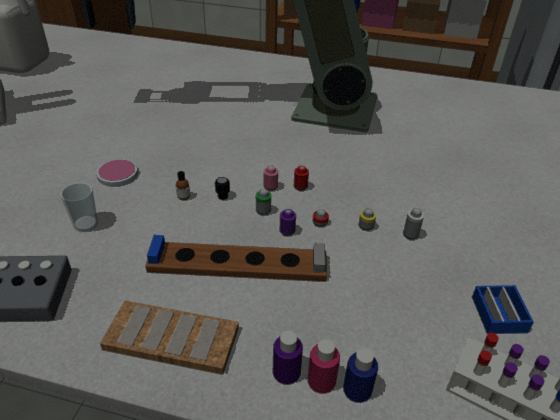

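View pics/wrist0.png

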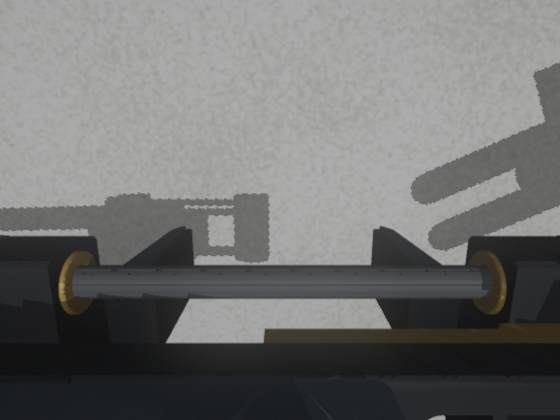

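```bash
cat > h.py <<'E'
from workcell import *
import cv2,numpy as np
def cast(f,uv,z):
    V=np.array(f["view"]);R=V[:3,:3];t=V[:3,3];c=-R.T@t
    d=R.T@np.array([(uv[0]-f["cx"])/f["fx"],(uv[1]-f["cy"])/f["fy"],1])
    return (c+d*(z-c[2])/d[2])[:2]
def blobs(f,m,minA=15):
    n,l,s,c=cv2.connectedComponentsWithStats(m.astype(np.uint8)*255)
    out=[]
    for i in range(1,n):
        if s[i,4]>=minA:
            pts=np.argwhere(l==i)[:,::-1].astype(np.int32)
            h=cv2.convexHull(pts);M=cv2.moments(h)
            if M["m00"]>0: out.append((M["m10"]/M["m00"],M["m01"]/M["m00"],s[i,4],s[i,:4]))
    return out
E
python3 - <<'E'
from h import *
R={}
t=grab_frame("top");s=grab_frame("scene")
for nm,f in (("top",t),("scene",s)):
    hsv=cv2.cvtColor(f["frame"],cv2.COLOR_RGB2HSV);H,S,V=[hsv[...,i].astype(int) for i in range(3)]
    ms={"red":((H<6)|(H>174))&(S>160)&(V>80),"yel":(H>22)&(H<36)&(S>120),"grn":(H>45)&(H<75)&(S>120),"blu":(H>105)&(H<122)&(S>140),"dark":(V<45)}
    for k,m in ms.items():
        for b in blobs(f,m):
            z={"red":18,"yel":30,"grn":42,"blu":42,"dark":20}[k]
            print(nm,k,np.round(b[:2],1),b[2],b[3],cast(f,b,z).round(0))
c=cv2.resize(t["frame"][195:315,90:440],None,fx=2.28,fy=2.28,interpolation=cv2.INTER_CUBIC)
c2=cv2.resize(s["frame"][150:290,130:450],None,fx=2.5,fy=2.5,interpolation=cv2.INTER_CUBIC)
cv2.imwrite("pics/c1.png",c[:,:,::-1]);cv2.imwrite("pics/c2.png",c2[:,:,::-1])
E
```

```text
top red [50.6 36.4] 54 [47 33  8  8] [838. 383.]
top red [42.6 56.4] 54 [39 53  8  8] [799. 395.]
top red [232.3 232.6] 134 [223 224  19  18] [482.  53.]
top red [271.4 295.7] 204 [262 286  20  20] [376. -12.]
top yel [176.3 241.4] 197 [167 232  20  20] [466. 146.]
top grn [305.3 232.3] 191 [296 223  20  20] [480. -68.]
top blu [159.5  30.1] 512 [144  11  30  39] [837. 182.]
top blu [389.1 120.6] 433 [380 104  20  34] [ 671. -216.]
top blu [ 33.8 148.4] 1679 [  6 120  57  57] [623. 386.]
top dark [160.   32.8] 669 [144  15  32  36] [844. 186.]
top dark [186.9  21.5] 79 [180  17  14  10] [866. 138.]
top dark [221.7  33.4] 606 [209  17  26  35] [843.  75.]
top dark [528.7  28.4] 131 [522  23  14  12] [ 854. -486.]
top dark [ 3.  30.4] 61 [ 0 24  8 12] [848. 468.]
top dark [18.4 32.7] 123 [10 25 17 16] [844. 440.]
top dark [192.4  37.3] 467 [178  24  28  27] [835. 128.]
top dark [485.3  58.4] 1388 [438  25 117  67] [ 795. -402.]
top dark [509.7  34. ] 128 [503  28  14  13] [ 843. -450.]
top dark [37.9 38.8] 114 [30 31 16 16] [832. 404.]
top dark [490.2  39.7] 115 [484  34  13  12] [ 831
[... 4807 characters left out ...]
scene dark [514.4 353.8] 53 [510 349  11  10] [725. 413.]
scene dark [287.  366.2] 680 [273 351  29  33] [843.  76.]
scene dark [159.7 358.2] 16 [158 356   4   6] [ 882. -114.]
scene dark [373.4 363.4] 26 [371 359   6   9] [802. 202.]
scene dark [539.8 365.1] 58 [535 360  12  10] [736. 450.]
scene dark [332.8 378.2] 105 [326 364  13  27] [844. 147.]
scene dark [358.6 383.5] 738 [343 366  34  36] [843. 185.]
scene dark [507.9 372.5] 57 [503 367  12  11] [763. 401.]
scene dark [534.  384.6] 67 [528 378  14  12] [774. 437.]
scene dark [491.3 396.2] 20 [489 393   6   8] [811. 375.]
scene dark [557.5 395.6] 15 [556 392   4   9] [783. 469.]
scene dark [515.8 408.3] 22 [513 405   6   8] [821. 408.]
```

View pics/c1.png

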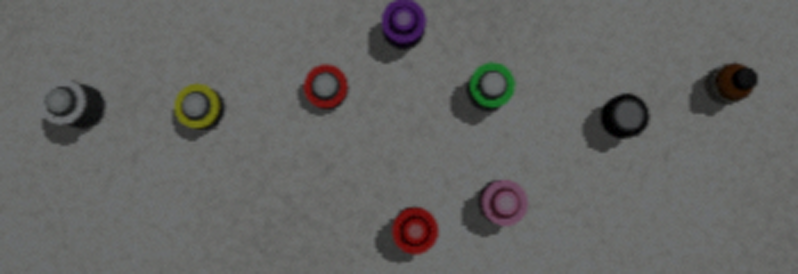

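View pics/c2.png

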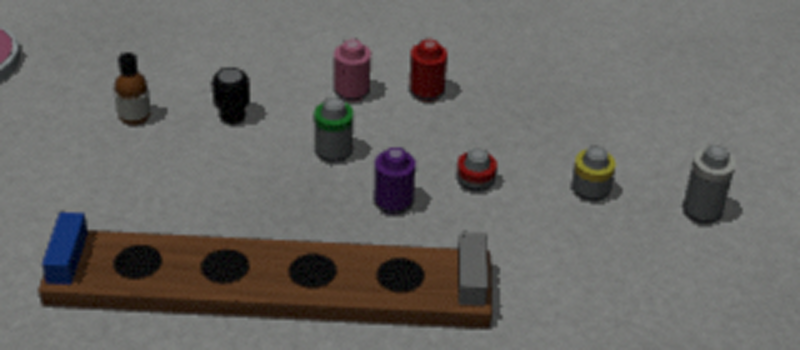

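```bash
cat > ab.py <<'E'
import numpy as np
yaw=np.radians(102.1);A=np.array([np.cos(yaw),np.sin(yaw)]);B=np.array([np.sin(yaw),-np.cos(yaw)])
def ab(p): return np.round([np.dot(A,p[:2]),np.dot(B,p[:2])],1)
E
python3 - <<'E'
from h import *; from ab import *
t=grab_frame("top");s=grab_frame("scene")
print("white",cast(t,(119.4,240.2),55),cast(t,(116.3,238.9),66),cast(s,(415.2,214),55))
# nose-top centres by bright blob on green/yellow/red
c=cv2.resize(t["frame"][215:265,95:155],None,fx=10,fy=10,interpolation=cv2.INTER_CUBIC)
cv2.imwrite("pics/w.png",c[:,:,::-1])
pt=[(358.3,129),(322.4,136.6),(286.4,144.3),(249.7,151.7)];ps=[(184.7,254.4),(219.6,256.1),(254.8,258),(289.8,259.6)]
for i in range(4):
    a,b=cast(t,pt[i],20),cast(s,ps[i],20);print("pad",i+1,a,b,ab(a),ab(b))
d=cast(t,pt[3],20)-cast(t,pt[0],20);print(np.degrees(np.arctan2(d[1],d[0])))
d=cast(s,ps[3],20)-cast(s,ps[0],20);print(np.degrees(np.arctan2(d[1],d[0])))
for n,p in dict(red=(482.5,53.5),yel=(467.5,146.5),grn=(481.5,-67.5),tcp=state()["ee_pos"],cmd=(143.26,-556.89),purple=(525,-4),pink=(397,-78)).items(): print(n,ab(p))
E
python3 -m creep '[[0.34,0,0,0,0,0,-10.7],[0.34,0,0,0,0,0,-10.7],[0.34,0,0,0,0,0,-10.7],[0.34,0,0,0,0,0,-10.7],[0.34,0,0,0,0,0,-10.7]]'
python3 -m creep '[[0.34,0,0,0,0,0,-10.7],[0.34,0,0,0,0,0,-10.7],[0.34,0,0,0,0,0,-10.7],[0.34,0,0,0,0,0,-2.1],[0.34,0,0,0,0,0,0]]'
```

```text
white [466.90563463 232.29364782] [468.14284622 233.91307019] [469.26613497 236.99875007]
pad 1 [ 663.05576417 -166.76850865] [ 664.72987495 -164.76084759] [-302.1  613.4] [-300.4  615.4]
pad 2 [ 649.34485042 -103.23736247] [ 650.94682711 -101.41947834] [-237.1  613.3] [-235.6  615.2]
pad 3 [635.55377587 -39.99101763] [637.54166037 -37.57183455] [-172.3  613.1] [-170.4  615.5]
pad 4 [622.40315432  24.01010155] [623.5392035   25.50794428] [-107.   613.6] [-105.8  615. ]
102.02912328245291
102.21527580278426
red [-48.8 483. ]
yel [ 45.2 487.8]
grn [-166.9  456.7]
tcp [-574.4   23.4]
cmd [-574.5   23.3]
purple [-114.   512.5]
pink [-159.5  371.8]
time_s: 0.98
ee_pos: [143.2, -556.8, 188.0]
ee_rot: [-180.0, -0.0, 68.3]
force: [-0.4, -0.2, 0.4]
gripper_width: 60.3
time_s: 1.6
ee_pos: [143.3, -556.8, 188.1]
ee_rot: [180.0, -0.0, 102.0]
force: [0.7, -0.8, -0.1]
gripper_width: 60.0
```

View pics/w.png

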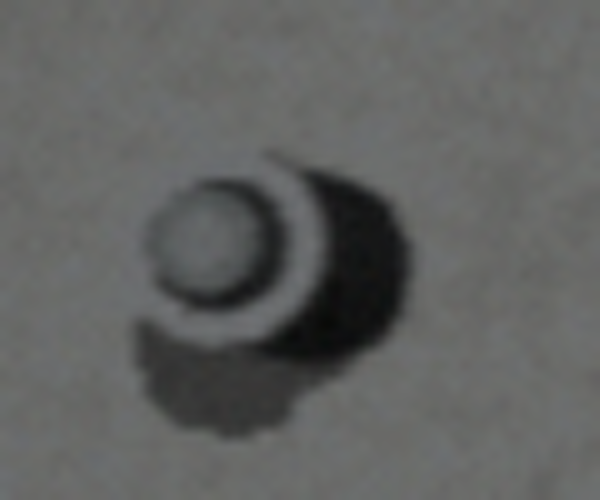

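```bash

python3 -m creep '[[0.34,43.8,38.4,0,0,0,0],[0.34,43.8,38.4,0,0,0,0],[0.34,43.8,38.4,0,0,0,0],[0.34,43.8,38.4,0,0,0,0],[0.34,43.8,38.4,0,0,0,0]]' >/dev/null
python3 -m creep '[[0.34,43.8,38.4,10,0,0,0],[0.34,43.8,38.4,10,0,0,0],[0.34,43.8,38.4,10,0,0,0],[0.34,43.8,38.4,10,0,0,0],[0.34,43.8,38.4,10,0,0,0]]' >/dev/null
python3 -m creep '[[0.34,43.8,38.4,10,0,0,0],[0.34,43.8,38.4,8,0,0,0],[0.34,0,0,0,0,0,0],[0.34,0,0,0,0,0,0]]'
python3 - <<'E'
from h import *; from ab import *
s=state();print(s["qpos"],ab(s["ee_pos"]))
for n in("wrist","top"):
  f=grab_frame(n);cv2.imwrite(f"pics/{n}1.png",f["frame"][:,:,::-1])
E
```

```text
time_s: 3.35
ee_pos: [482.9, 53.6, 119.9]
ee_rot: [-179.9, 0.0, 102.1]
force: [-0.3, -0.7, 0.1]
gripper_width: 60.3
[ 4.99634334e+00  1.36744511e+01  1.06915225e+02 -3.75018738e-02
  5.94678555e+01 -7.09557680e+00] [-48.9 483.4]
```

View pics/wrist1.png

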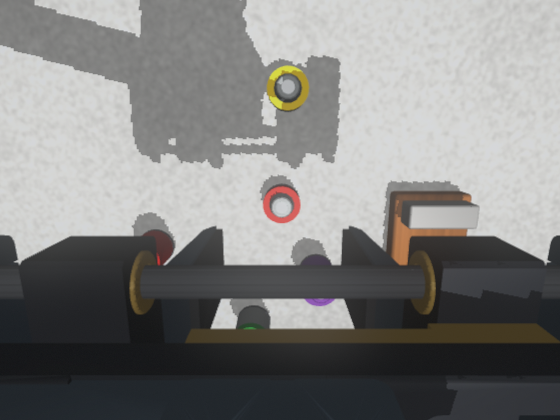

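```bash
python3 - <<'E'
from h import *; from ab import *
f=grab_frame("wrist")
hsv=cv2.cvtColor(f["frame"],cv2.COLOR_RGB2HSV);H,S,V=[hsv[...,i].astype(int) for i in range(3)]
for k,m,z in(("red",((H<6)|(H>174))&(S>150)&(V>80),19),("yel",(H>22)&(H<36)&(S>120)&(V>80),31)):
  for b in blobs(f,m,100):
    p=cast(f,b,z);print(k,np.round(b[:2]),b[2],b[3],p.round(1),ab(p))
E
```

```text
yel [287.  87.] 845 [267  65  42  45] [466.1 147.4] [ 46.4 486.6]
```

```bash
python3 - <<'E'
from h import *; from ab import *
f=grab_frame("wrist")
hsv=cv2.cvtColor(f["frame"],cv2.COLOR_RGB2HSV);H,S,V=[hsv[...,i].astype(int) for i in range(3)]
print(hsv[190,270],hsv[217,282])
for b in blobs(f,((H<8)|(H>170))&(S>110)&(V>80),100):
    p=cast(f,b,19);print(np.round(b[:2]),b[2],b[3],p.round(1),ab(p))
E
python3 -m creep '[[0.34,0,0,40,0,0,0],[0.34,0,0,30,0,0,0],[0.34,0,0,0,0,0,0]]'
```

```text
[  1 146 203] [  1 142 207]
[281. 203.] 569 [264 185  36  37] [481.1  55. ] [-47.  481.9]
time_s: 3.92
ee_pos: [481.4, 52.8, 48.7]
ee_rot: [-179.7, -0.0, 102.0]
force: [0.8, 0.6, 0.1]
gripper_width: 60.3
```

```bash

python3 -m creep '[[0.34,1,-0.3,20,0,0,0],[0.34,0,0,15,0,0,0],[0.34,0,0,11,0,0,0],[0.34,0,0,0,0,0,0],[0.34,0,0,0,0,0,0]]'
python3 -m creep '[[0.8,0,0,0,0,0,0],[0.8,0,0,0,0,0,0],[0.8,0,0,0,0,0,0],[0.8,0,0,0,0,0,0],[0.8,0,0,0,0,0,0]]' 20
python3 - <<'E'
from h import *; from ab import *
s=state();print(s["qpos"],s["ee_pos"],ab(s["ee_pos"]))
E
```

```text
time_s: 4.55
ee_pos: [483.6, 54.7, 4.8]
ee_rot: [179.9, 0.0, 102.1]
force: [-1.0, -0.2, -0.2]
gripper_width: 59.9
time_s: 5.18
ee_pos: [482.8, 54.7, 4.0]
ee_rot: [-180.0, 0.0, 102.1]
force: [0.3, 0.2, 1.0]
gripper_width: 18.3
[ 5.10942750e+00  2.19792946e+01  1.15313834e+02 -8.71623960e-03
  4.27111552e+01 -7.01273245e+00] [482.8272611   54.67968451   4.00817425] [-47.7 483.6]
```

```bash
python3 - <<'E'
from h import *
for n in("wrist","scene"):
  f=grab_frame(n);cv2.imwrite(f"pics/{n}2.png",f["frame"][:,:,::-1] if n=="wrist" else cv2.resize(f["frame"][120:290,200:450],None,fx=3,fy=3)[:,:,::-1])
E
```

```text
(no output)
```

View pics/wrist2.png

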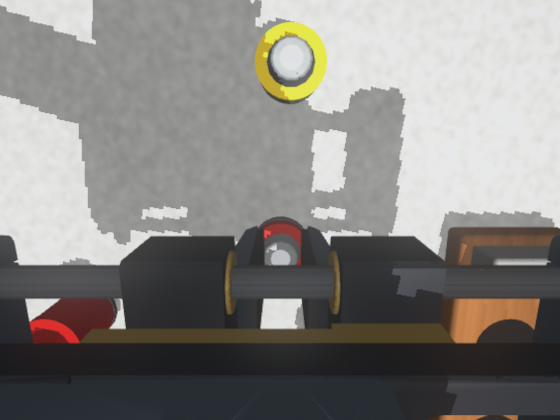

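View pics/scene2.png

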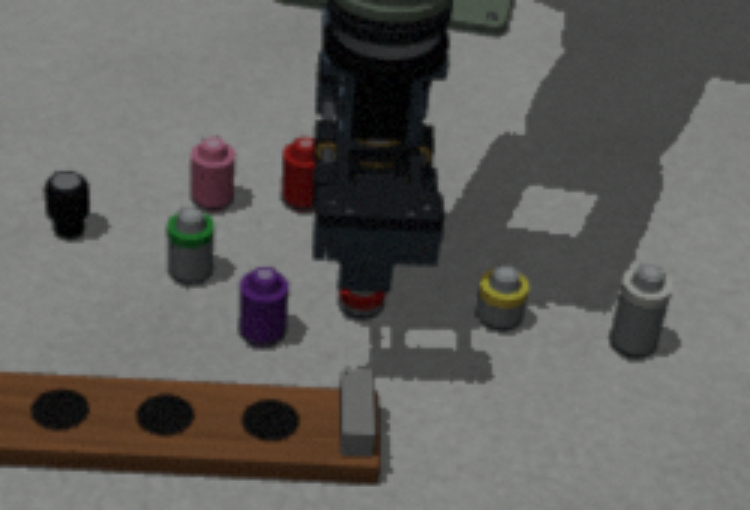

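```bash
python3 - <<'E'
from h import *; from ab import *
f=grab_frame("wrist");V=f["view"];c=-V[:3,:3].T@V[:3,3];print("cam",c,ab(c))
print("nose",ab(cast(f,(281,258),30)),"ringtop",ab(cast(f,(281,219),18)), "near edge", ab(cast(f,(281,270),20)))
hsv=cv2.cvtColor(f["frame"],cv2.COLOR_RGB2HSV);H,S,V_=[hsv[...,i].astype(int) for i in range(3)]
for b in blobs(f,(H>22)&(H<36)&(S>120)&(V_>80),100): print(ab(cast(f,b,31)))
def proj(p):
    q=V[:3,:3]@np.array(p)+V[:3,3];return f["fx"]*q[0]/q[2]+f["cx"],f["fy"]*q[1]/q[2]+f["cy"]
s=state();T=s["ee_pos"]
for da in(-16,0,16):
  for z in(4,23): print(da,z,proj([T[0]+A[0]*da,T[1]+A[1]*da,z]))
t=grab_frame("top");cv2.imwrite("pics/t3.png",cv2.resize(t["frame"][180:320,160:350],None,fx=4,fy=4)[:,:,::-1])
E
```

```text
cam [468.08098307 118.02559148 198.97098582] [ 17.3 482.4]
nose [-46.9 482.2] ringtop [-29.4 482.1] near edge [-57.6 482.1]
[ 46.5 486.3]
-16 4 (np.float64(283.49661373482337), np.float64(269.13073058059))
-16 23 (np.float64(283.68843580775484), np.float64(282.80806506810205))
0 4 (np.float64(283.5346872128475), np.float64(243.40644947297707))
0 23 (np.float64(283.73412462740885), np.float64(254.80585132077812))
16 4 (np.float64(283.57417274222087), np.float64(216.72811825662905))
16 23 (np.float64(283.7816794444526), np.float64(225.65998671628552))
```

View pics/t3.png

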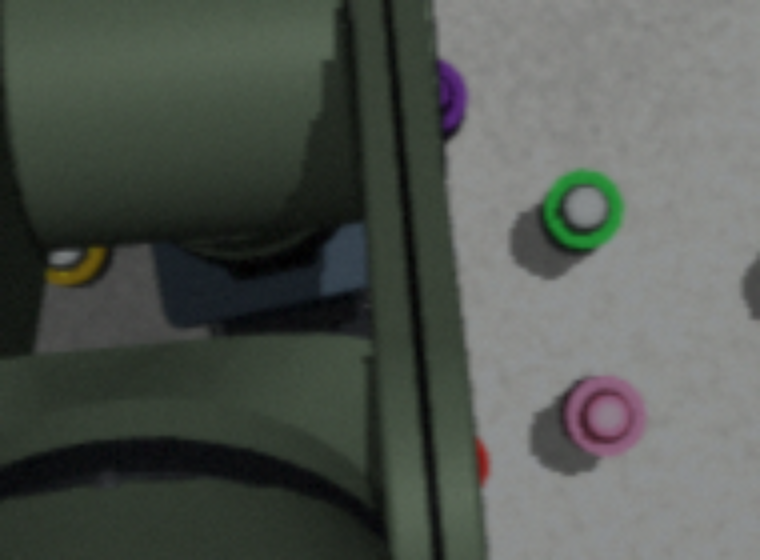

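```bash

python3 -m creep '[[1,0,0,0,0,0,0],[1,0,0,0,0,0,0]]' 20
python3 - <<'E'
from h import *
print(state())
f=grab_frame("wrist");cv2.imwrite("pics/w4.png",cv2.resize(f["frame"][190:350,180:380],None,fx=3.5,fy=3.5)[:,:,::-1])
E
```

```text
time_s: 5.62
ee_pos: [483.1, 54.7, 4.4]
ee_rot: [180.0, 0.0, 102.1]
force: [0.3, -0.3, 3.0]
gripper_width: 1.7
{'time_s': 5.625, 'qpos': array([ 5.10901096e+00,  2.19506933e+01,  1.15289170e+02, -8.75248980e-03,
        4.27285974e+01, -7.01178823e+00]), 'qvel': array([ 0.02396156,  0.06263186, -0.02226479,  0.10697111, -0.07887977,
       -0.096161  ]), 'effort': array([ 2.04585789e-02, -3.54633021e+01, -1.52762371e+01,  6.25870842e-02,
       -1.97730283e-01,  8.04761967e-04]), 'ee_pos': array([483.07939977,  54.69851333,   4.36458476]), 'ee_rot': array([1.79969422e+02, 9.74799530e-03, 1.02127224e+02]), 'force': array([ 0.25266972, -0.2686557 ,  2.95829391]), 'torque': array([0.01342889, 0.01846909, 0.02539595]), 'gripper_width': 1.724043060520989}
```

View pics/w4.png

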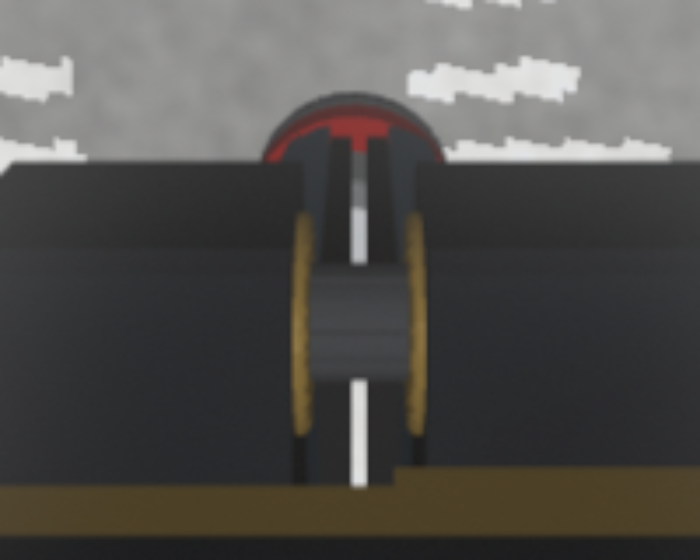

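```bash
python3 - <<'E'
from h import *
f=grab_frame("scene");V=f["view"];s=state();T=s["ee_pos"]
def proj(p):
    q=V[:3,:3]@np.array(p)+V[:3,3];return f["fx"]*q[0]/q[2]+f["cx"],f["fy"]*q[1]/q[2]+f["cy"]
for z in(4,23,30,83): print(z,proj([T[0],T[1],z]))
c=cv2.resize(f["frame"][130:240,270:400],None,fx=6,fy=5.4,interpolation=cv2.INTER_CUBIC)
for z,col in((4,(255,255,0)),(23,(0,255,255)),(83,(255,0,255))):
    u,v=proj([T[0],T[1],z]);cv2.circle(c,(int((u-270)*6),int((v-130)*5.4)),3,col,-1)
cv2.imwrite("pics/s5.png",c[:,:,::-1])
E
```

```text
4 (np.float64(319.9537375628134), np.float64(220.76688751576518))
23 (np.float64(320.6317594027185), np.float64(213.7314038460289))
30 (np.float64(320.88555323126354), np.float64(211.0979159093297))
83 (np.float64(322.8804693253338), np.float64(190.39769834069034))
```

View pics/s5.png

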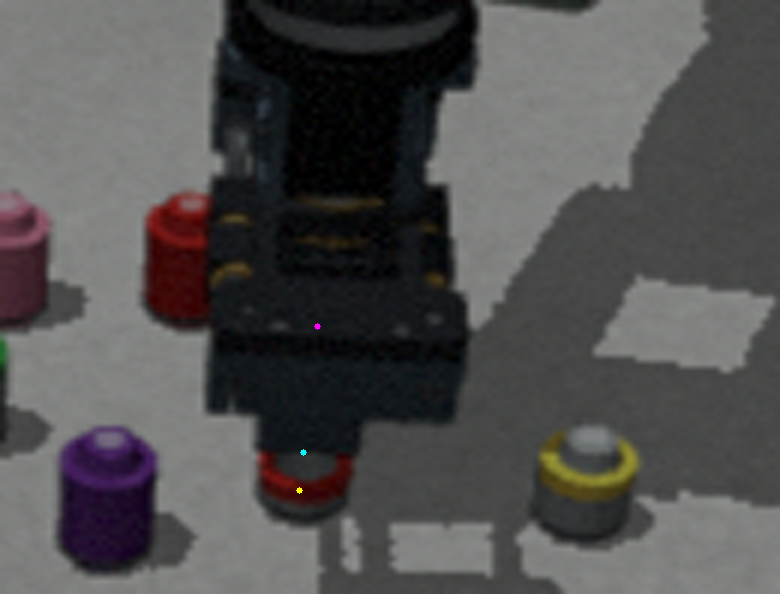

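```bash

python3 -m creep '[[0.34,0,0,0,0,0,0],[0.34,0,0,0,0,0,0],[0.34,0,0,-40,0,0,0],[0.34,0,0,-40,0,0,0],[0.34,0,0,0,0,0,0]]'
python3 - <<'E'
from h import *; from ab import *
s=state();T=s["ee_pos"];w=s["gripper_width"]
for n in("scene","wrist","top"):
  f=grab_frame(n);V=f["view"]
  def proj(p):
    q=V[:3,:3]@np.array(p)+V[:3,3];return np.array([f["fx"]*q[0]/q[2]+f["cx"],f["fy"]*q[1]/q[2]+f["cy"]])
  x0,y0,w0,h0,k=dict(scene=(250,100,160,130,5),wrist=(60,150,440,270,1.8),top=(190,190,130,110,5))[n]
  c=cv2.resize(f["frame"][y0:y0+h0,x0:x0+w0],None,fx=k,fy=k,interpolation=cv2.INTER_CUBIC)
  for dz,col in((0,(255,255,0)),(19,(0,255,255)),(40,(255,0,255))):
   for db in(-w/2,w/2):
    for da in(-16,16):
     p=T+np.r_[A*da+B*db,dz];u=(proj(p)-[x0,y0])*k;cv2.circle(c,tuple(int(i) for i in u),3,col,-1)
  cv2.imwrite(f"pics/{n}6.png",c[:,:,::-1])
E
```

```text
time_s: 6.35
ee_pos: [484.8, 54.9, 86.4]
ee_rot: [179.7, 0.0, 102.1]
force: [-1.0, -0.4, -0.4]
gripper_width: 47.7
```

View pics/scene6.png

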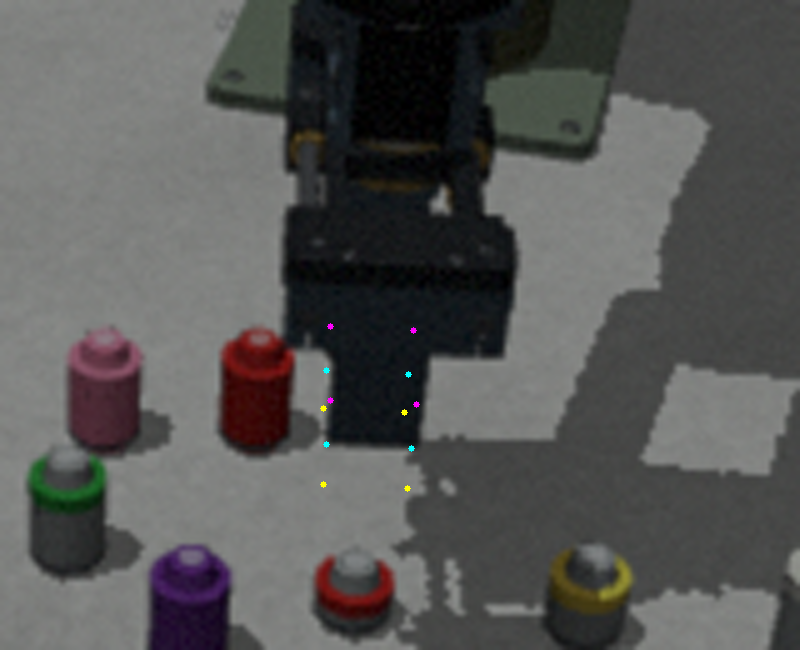

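View pics/wrist6.png

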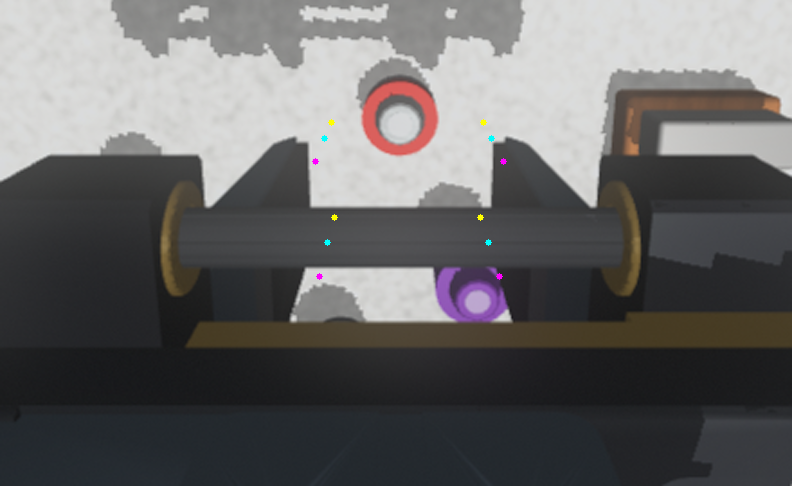

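```bash

python3 -m creep '[[0.34,0,0,35,0,0,0],[0.34,0,0,30,0,0,0],[0.34,0,0,15,0,0,0],[0.34,0,0,10,0,0,0],[0.34,0,0,0,0,0,0]]'
python3 -m creep '[[0.34,0,0,4,0,0,0],[0.34,0,0,0,0,0,0]]'
python3 -m creep '[[0.34,0,0,4,0,0,0],[0.34,0,0,0,0,0,0]]'
python3 - <<'E'
from h import *
print(state()["force"])
f=grab_frame("scene");c=cv2.resize(f["frame"][130:240,270:400],None,fx=6,fy=5.4,interpolation=cv2.INTER_CUBIC)
cv2.imwrite("pics/s7.png",c[:,:,::-1])
f=grab_frame("wrist");cv2.imwrite("pics/w7.png",f["frame"][:,:,::-1])
E
```

```text
time_s: 7.12
ee_pos: [481.9, 54.6, -7.1]
ee_rot: [-179.8, -0.0, 102.1]
force: [-0.2, -0.3, 0.6]
gripper_width: 60.0
time_s: 7.38
ee_pos: [483.0, 54.7, -9.8]
ee_rot: [180.0, 0.0, 102.1]
force: [-0.4, 0.5, -1.0]
gripper_width: 60.0
time_s: 7.62
ee_pos: [482.7, 54.7, -14.1]
ee_rot: [-180.0, 0.0, 102.1]
force: [-0.8, -0.6, 0.5]
gripper_width: 60.3
[-0.78598766 -0.61779707  0.469978  ]
```

View pics/s7.png

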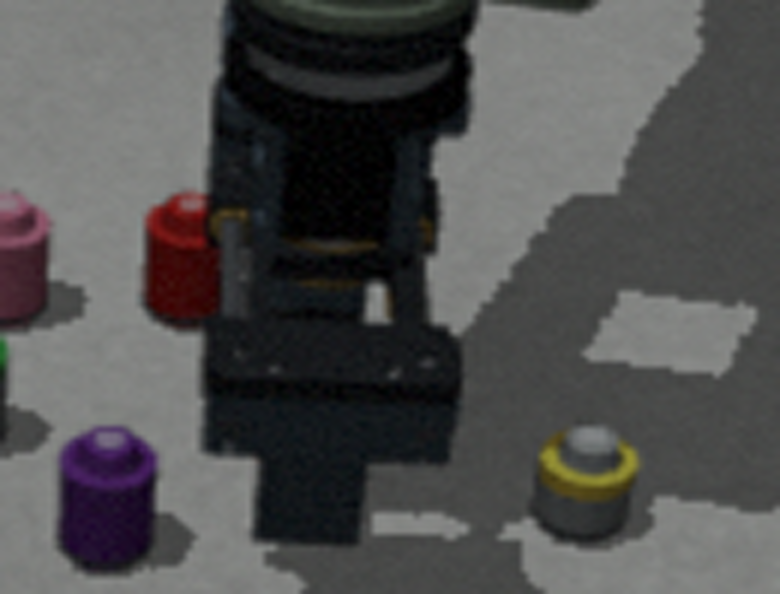

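View pics/w7.png

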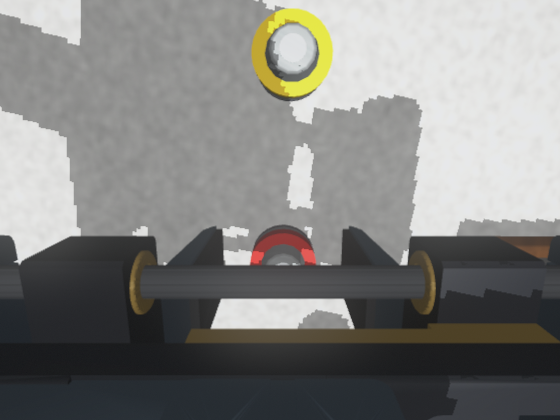

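```bash

python3 -m creep '[[0.34,0,0,5,0,0,0],[0.34,0,0,0,0,0,0]]'
python3 -m creep '[[0.34,0,0,3,0,0,0],[0.34,0,0,0,0,0,0]]'
python3 -m creep '[[0.34,0,0,2,0,0,0],[0.34,0,0,0,0,0,0]]'
python3 - <<'E'
from h import *
f=grab_frame("scene");c=cv2.resize(f["frame"][130:250,270:400],None,fx=6,fy=5,interpolation=cv2.INTER_CUBIC)
cv2.imwrite("pics/s8.png",c[:,:,::-1])
E
```

```text
time_s: 7.98
ee_pos: [482.5, 54.7, -19.4]
ee_rot: [-179.9, -0.0, 102.1]
force: [-0.1, -0.3, 0.3]
gripper_width: 60.3
time_s: 8.22
ee_pos: [482.7, 54.7, -22.2]
ee_rot: [-180.0, 0.0, 102.1]
force: [0.1, -0.8, 0.4]
gripper_width: 60.0
time_s: 8.48
ee_pos: [482.7, 54.7, -24.1]
ee_rot: [-180.0, 0.0, 102.1]
force: [-0.1, 0.4, 0.0]
gripper_width: 60.5
```

View pics/s8.png

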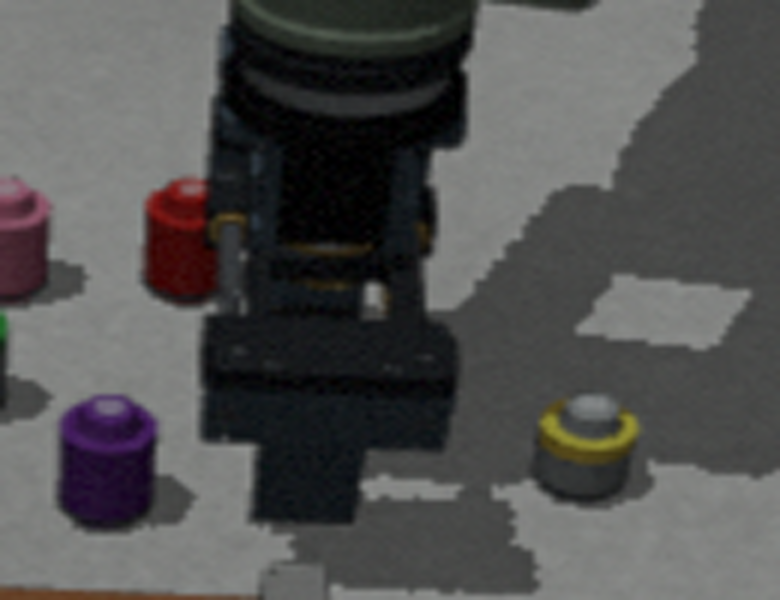

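```bash

python3 -m creep '[[0.8,0,0,0,0,0,0],[0.8,0,0,0,0,0,0],[0.8,0,0,0,0,0,0],[0.8,0,0,0,0,0,0]]' 25
python3 -m creep '[[0.8,0,0,-10,0,0,0],[0.8,0,0,-30,0,0,0],[0.8,0,0,-40,0,0,0],[0.8,0,0,0,0,0,0]]'
python3 - <<'E'
from h import *; from ab import *
s=state();print(ab(s["ee_pos"]),s["ee_pos"][2],s["gripper_width"])
f=grab_frame("scene");c=cv2.resize(f["frame"][100:240,250:410],None,fx=5,fy=4.2,interpolation=cv2.INTER_CUBIC)
cv2.imwrite("pics/s9.png",c[:,:,::-1])
f=grab_frame("wrist");cv2.imwrite("pics/w9.png",f["frame"][:,:,::-1])
E
```

```text
time_s: 9.02
ee_pos: [482.9, 54.7, -23.9]
ee_rot: [180.0, 0.0, 102.1]
force: [-0.5, 0.5, 0.6]
gripper_width: 30.7
time_s: 9.52
ee_pos: [485.5, 55.0, 59.3]
ee_rot: [179.6, 0.1, 102.1]
force: [0.1, 0.2, -0.4]
gripper_width: 30.4
[-48.  486.2] 59.30064286038779 30.44990457020279
```

View pics/s9.png

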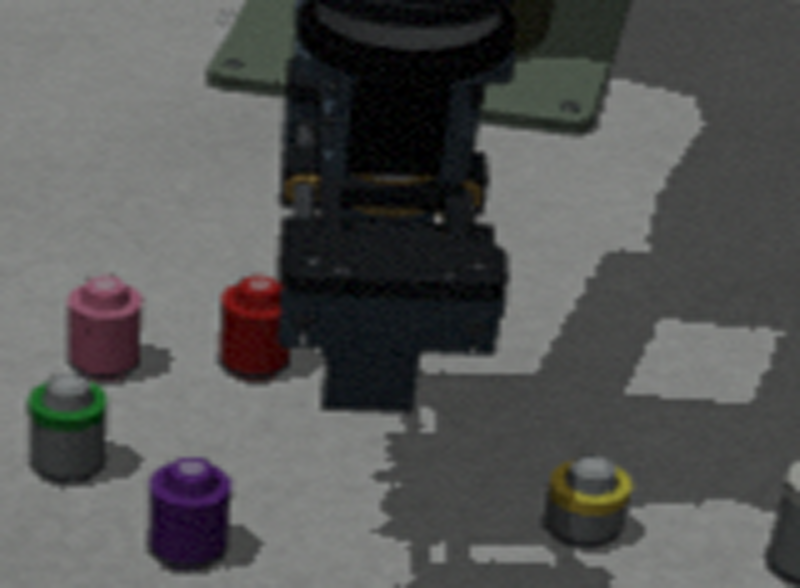

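View pics/w9.png

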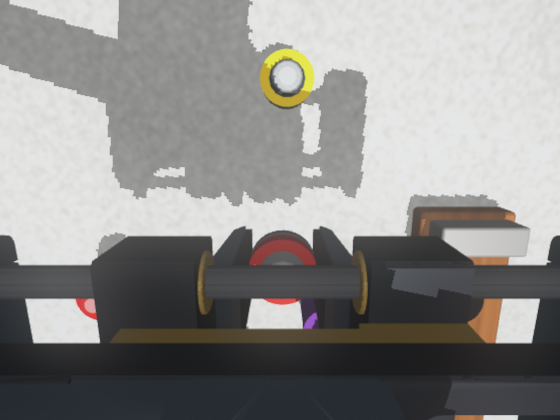

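```bash

python3 -m creep '[[0.8,-50.8,26.3,0,0,0,0],[0.8,-50.8,26.3,0,0,0,0],[0.8,-50.8,26.3,0,0,0,0],[0.8,-50.8,26.3,0,0,0,0],[0.8,-50.6,26.2,0,0,0,0]]'
python3 -m creep '[[0.8,0,0,0,0,0,0],[0.8,0,0,0,0,0,0],[0.8,0,0,0,0,0,0]]'
python3 - <<'E'
from h import *; from ab import *
s=state();print(ab(s["ee_pos"]),s["ee_pos"][2],s["gripper_width"])
f=grab_frame("wrist");cv2.imwrite("pics/w10.png",f["frame"][:,:,::-1])
E
```

```text
time_s: 10.25
ee_pos: [664.5, -167.1, 53.9]
ee_rot: [-179.8, -0.1, 102.1]
force: [0.2, -0.3, 0.1]
gripper_width: 30.5
time_s: 10.62
ee_pos: [663.4, -164.6, 55.4]
ee_rot: [-179.9, -0.1, 102.2]
force: [0.6, -0.0, -0.7]
gripper_width: 30.3
[-300.   614.2] 55.36761234153035 30.320173423504478
```

View pics/w10.png

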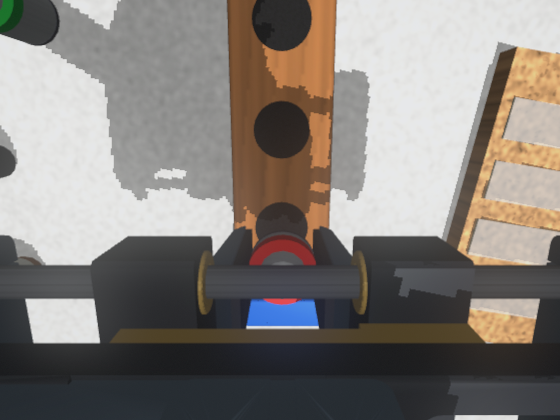

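```bash

python3 - <<'E'
from h import *; from ab import *
s=state();print(ab(s["ee_pos"]))
f=grab_frame("wrist");g=cv2.cvtColor(f["frame"],cv2.COLOR_RGB2GRAY);g[235:]=255
for b in blobs(f,(g<75),800):print(np.round(b[:2],1),b[2],ab(cast(f,b,20)))
E
python3 -m creep '[[0.8,0,0,25,0,0,0],[0.8,0,0,18,0,0,0],[0.8,0,0,8,0,0,0],[0.8,0,0,4,0,0,0],[0.8,0,0,0,0,0,0]]'
python3 -m creep '[[0.8,0,0,1,0,0,0],[0.8,0,0,0,0,0,0]]'
python3 - <<'E'
from h import *; from ab import *
s=state();print(ab(s["ee_pos"]),s["ee_pos"][2],s["force"])
f=grab_frame("scene");c=cv2.resize(f["frame"][170:290,120:280],None,fx=5,fy=5,interpolation=cv2.INTER_CUBIC)
cv2.imwrite("pics/s11.png",c[:,:,::-1])
E
```

```text
[-300.   614.5]
[30.8 21.3] 2054 [-173.1  463.6]
[280.5  22.5] 2569 [-173.5  612.5]
[493.2  98. ] 1339 [-216.2  745.6]
[280.8 129.1] 2583 [-235.4  612.7]
[280.5 219.6] 1431 [-295.   612.6]
time_s: 11.35
ee_pos: [664.9, -165.9, 1.2]
ee_rot: [180.0, 0.0, 102.1]
force: [-0.6, 0.3, -0.2]
gripper_width: 30.6
time_s: 11.6
ee_pos: [664.9, -166.0, 0.5]
ee_rot: [180.0, 0.0, 102.1]
force: [0.1, -0.3, 0.4]
gripper_width: 30.3
[-301.7  615.3] 0.5091142616914166 [ 0.14634159 -0.28190726  0.43828454]
```

View pics/s11.png

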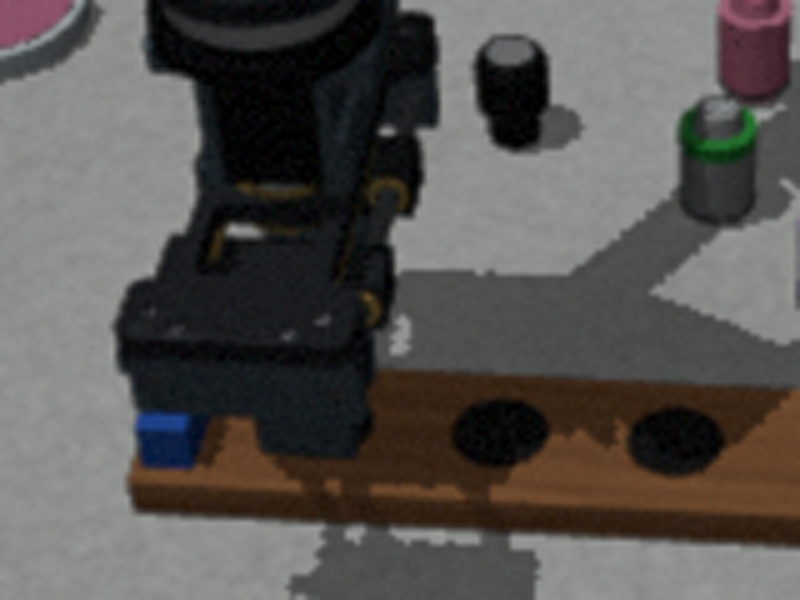

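```bash

python3 -m creep '[[0.8,0,0,2,0,0,0],[0.8,0,0,0,0,0,0]]'
python3 -m creep '[[0.8,0,0,1.5,0,0,0],[0.8,0,0,0,0,0,0]]'
python3 -m creep '[[0.8,0,0,1,0,0,0],[0.8,0,0,0,0,0,0]]'
```

```text
time_s: 11.9
ee_pos: [664.5, -165.8, -2.1]
ee_rot: [-180.0, -0.0, 102.1]
force: [0.0, -0.5, -0.8]
gripper_width: 30.6
time_s: 12.15
ee_pos: [664.5, -165.8, -3.6]
ee_rot: [-180.0, -0.0, 102.1]
force: [-0.2, -0.0, -0.3]
gripper_width: 30.4
time_s: 12.4
ee_pos: [664.7, -165.9, -3.9]
ee_rot: [180.0, 0.0, 102.1]
force: [-1.8, -0.2, 2.7]
gripper_width: 30.6
```

```bash

python3 -m creep '[[0.34,0,0,0,0,0,0],[0.34,0,0,0,0,0,0],[0.34,0,0,0,0,0,0],[0.34,0,0,-30,0,0,0],[0.34,0,0,-45,0,0,0]]' 
python3 - <<'E'
from h import *
f=grab_frame("wrist");cv2.imwrite("pics/w12.png",f["frame"][:,:,::-1])
E
python3 -m creep '[[0.34,49.6,-18.2,0,0,0,0],[0.34,49.6,-18.2,0,0,0,0],[0.34,49.6,-18.2,0,0,0,0],[0.34,49.6,-18.2,0,0,0,0],[0.34,49.6,-18.2,0,0,0,0]]' >/dev/null
python3 -m creep '[[0.34,49.6,-18.2,0,0,0,0],[0.34,49.6,-18.2,0,0,0,0],[0.34,0,0,30,0,0,0],[0.34,0,0,0,0,0,0],[0.34,0,0,0,0,0,0]]' 
python3 - <<'E'
from h import *; from ab import *
s=state();print(ab(s["ee_pos"]),s["ee_pos"][2])
f=grab_frame("wrist");cv2.imwrite("pics/w13.png",f["frame"][:,:,::-1])
f=grab_frame("scene");cv2.imwrite("pics/s13.png",cv2.resize(f["frame"][150:290,130:450],None,fx=2.5,fy=2.5)[:,:,::-1])
E
```

```text
time_s: 13.02
ee_pos: [663.4, -165.5, 69.5]
ee_rot: [-179.8, -0.1, 102.1]
force: [-0.1, -1.4, -0.1]
gripper_width: 60.6
time_s: 14.32
ee_pos: [468.0, 146.7, 41.1]
ee_rot: [179.9, 0.0, 102.1]
force: [0.5, -1.1, 0.4]
gripper_width: 60.2
[ 45.3 488.3] 41.07360570889368
```

View pics/w13.png

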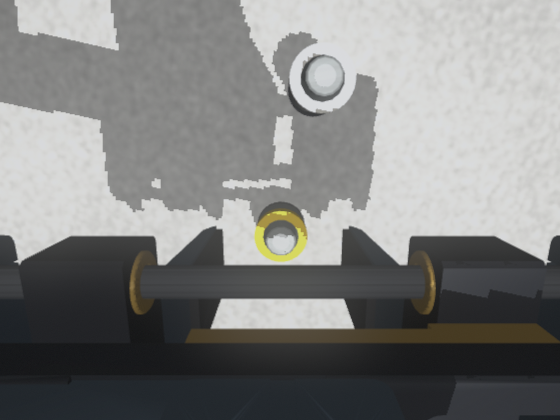

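View pics/s13.png

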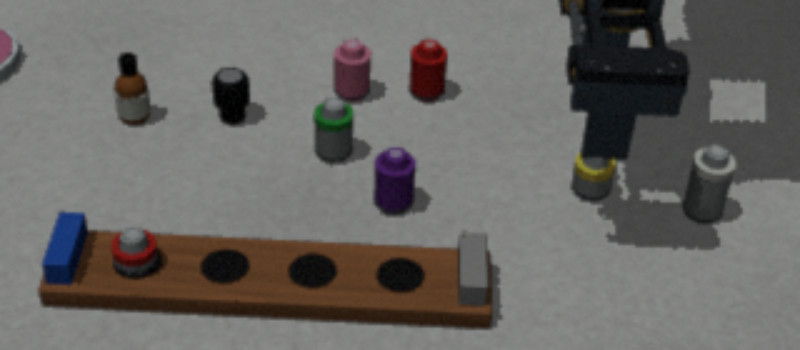

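```bash

python3 - <<'E'
from h import *; from ab import *
f=grab_frame("wrist");print("white",ab(cast(f,(322.5,78),55)),"yel",ab(cast(f,(281,236),31)))
E
python3 -m creep '[[0.34,0,0,25,0,0,0],[0.34,0,0,20,0,0,0],[0.34,0,0,11,0,0,0],[0.34,0,0,5,0,0,0],[0.34,0,0,0,0,0,0]]'
python3 -m creep '[[0.8,0,0,0,0,0,0],[0.8,0,0,0,0,0,0],[0.8,0,0,0,0,0,0],[0.8,0,0,0,0,0,0]]' 25
python3 -m creep '[[0.8,0,0,-10,0,0,0],[0.8,0,0,-30,0,0,0],[0.8,0,0,-35,0,0,0],[0.8,0,0,0,0,0,0],[0.8,0,0,0,0,0,0]]'
python3 - <<'E'
from h import *; from ab import *
s=state();print(ab(s["ee_pos"]),s["ee_pos"][2])
f=grab_frame("wrist");cv2.imwrite("pics/w14.png",f["frame"][:,:,::-1])
E
```

```text
white [134.  507.4] yel [ 46.4 487.2]
time_s: 15.1
ee_pos: [467.4, 146.8, -20.3]
ee_rot: [180.0, 0.0, 102.1]
force: [0.8, 0.9, 0.1]
gripper_width: 60.0
time_s: 15.6
ee_pos: [467.3, 146.9, -20.2]
ee_rot: [180.0, 0.0, 102.1]
force: [-0.1, 0.2, 2.2]
gripper_width: 30.6
time_s: 16.23
ee_pos: [466.5, 146.7, 54.2]
ee_rot: [-179.9, 0.0, 102.1]
force: [-0.4, -0.2, -0.8]
gripper_width: 30.4
[ 45.6 486.9] 54.22428509291925
```

View pics/w14.png

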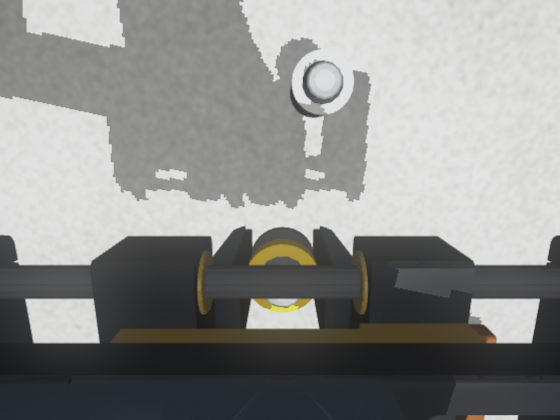

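```bash

python3 -m creep '[[0.8,-47,21.2,0,0,0,0],[0.8,-47,21.2,0,0,0,0],[0.8,-47,21.2,0,0,0,0],[0.8,-47,21.2,0,0,0,0],[0.8,-47,21.2,0,0,0,0]]'
python3 -m creep '[[0.8,-47,21.3,0,0,0,0],[0.8,0,0,0,0,0,0],[0.8,0,0,0,0,0,0],[0.8,0,0,0,0,0,0]]'
python3 -m creep '[[0.8,0,0,22,0,0,0],[0.8,0,0,18,0,0,0],[0.8,0,0,9,0,0,0],[0.8,0,0,3,0,0,0],[0.8,0,0,0,0,0,0]]'
python3 - <<'E'
from h import *; from ab import *
s=state();print(ab(s["ee_pos"]),s["ee_pos"][2])
f=grab_frame("wrist");cv2.imwrite("pics/w15.png",f["frame"][:,:,::-1])
E
python3 -m creep '[[0.8,0,0,1.5,0,0,0],[0.8,0,0,0,0,0,0],[0.8,0,0,0,0,0,0]]'
python3 -m creep '[[0.8,0,0,1,0,0,0],[0.8,0,0,0,0,0,0],[0.8,0,0,0,0,0,0]]'
```

```text
time_s: 16.9
ee_pos: [620.0, -61.9, 52.8]
ee_rot: [-179.8, -0.1, 102.1]
force: [0.8, 0.7, -1.0]
gripper_width: 30.3
time_s: 17.4
ee_pos: [649.7, -100.9, 53.9]
ee_rot: [-179.9, -0.1, 102.2]
force: [-0.0, 0.1, 0.5]
gripper_width: 30.9
time_s: 18.02
ee_pos: [651.1, -102.1, 2.8]
ee_rot: [180.0, 0.0, 102.1]
force: [-0.4, -0.1, -0.8]
gripper_width: 30.5
[-236.3  615.2] 2.7630156085147393
time_s: 18.45
ee_pos: [650.9, -102.2, 1.2]
ee_rot: [180.0, 0.0, 102.1]
force: [1.0, -0.1, -0.8]
gripper_width: 30.2
time_s: 18.82
ee_pos: [650.9, -102.1, 0.0]
ee_rot: [-180.0, 0.0, 102.1]
force: [-0.0, -0.5, -1.1]
gripper_width: 30.4
```

View pics/w15.png

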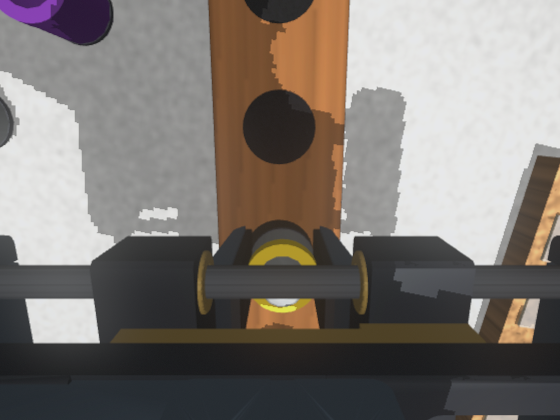

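```bash

python3 -m creep '[[0.8,0,0,1,0,0,0],[0.8,0,0,0,0,0,0]]'
python3 -m creep '[[0.34,0,0,0,0,0,0],[0.34,0,0,0,0,0,0],[0.34,0,0,0,0,0,0],[0.34,0,0,-30,0,0,0],[0.34,0,0,-45,0,0,0]]' 
python3 -m creep '[[0.34,23.3,-52.3,0,0,0,0],[0.34,23.3,-52.3,0,0,0,0],[0.34,23.3,-52.3,0,0,0,0],[0.34,0,0,25,0,0,0],[0.34,0,0,0,0,0,0]]'
python3 -m creep '[[0.34,0,0,0,0,0,0],[0.34,0,0,0,0,0,0]]'
python3 - <<'E'
from h import *; from ab import *
s=state();print(ab(s["ee_pos"]),s["ee_pos"][2])
f=grab_frame("wrist");cv2.imwrite("pics/w16.png",f["frame"][:,:,::-1])
hsv=cv2.cvtColor(f["frame"],cv2.COLOR_RGB2HSV);H,S,V=[hsv[...,i].astype(int) for i in range(3)]
for b in blobs(f,(H>45)&(H<75)&(S>100)&(V>60),80): print(np.round(b[:2]),b[3],ab(cast(f,b,43)))
f=grab_frame("scene");cv2.imwrite("pics/s16.png",cv2.resize(f["frame"][150:290,130:450],None,fx=2.5,fy=2.5)[:,:,::-1])
E
```

```text
time_s: 19.08
ee_pos: [651.0, -102.2, -0.2]
ee_rot: [180.0, 0.0, 102.1]
force: [-1.5, 0.3, 5.0]
gripper_width: 30.9
time_s: 19.7
ee_pos: [649.6, -101.9, 73.0]
ee_rot: [-179.8, -0.1, 102.1]
force: [0.7, -0.5, -0.6]
gripper_width: 60.4
time_s: 20.32
ee_pos: [481.3, -66.5, 48.3]
ee_rot: [-179.9, -0.0, 102.1]
force: [-0.3, 0.2, 0.5]
gripper_width: 60.0
time_s: 20.58
ee_pos: [484.0, -67.0, 49.6]
ee_rot: [179.9, 0.0, 102.1]
force: [0.0, -0.2, 0.5]
gripper_width: 59.9
[-166.9  459.2] 49.59883982300701
[275. 239.] [249 213  53  52] [-166.1  454.3]
```

View pics/w16.png

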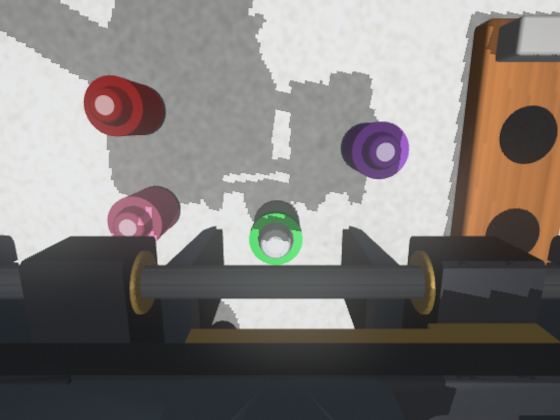

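View pics/s16.png

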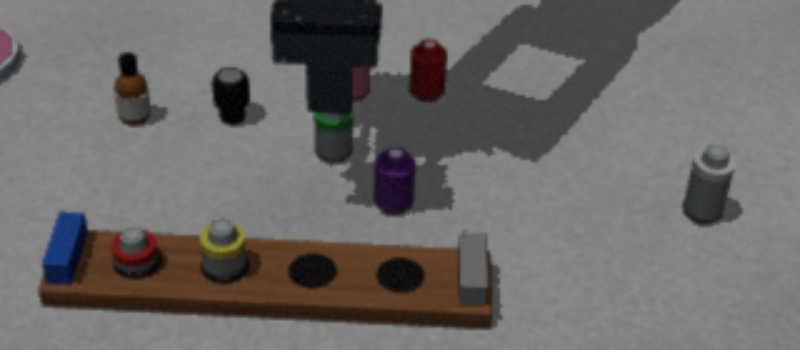

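```bash

python3 -m creep '[[0.34,0,-2.5,20,0,0,0],[0.34,0,0,20,0,0,0],[0.34,0,0,10,0,0,0],[0.34,0,0,5,0,0,0],[0.34,0,0,0,0,0,0]]'
python3 -m creep '[[0.8,0,0,0,0,0,0],[0.8,0,0,0,0,0,0],[0.8,0,0,0,0,0,0],[0.8,0,0,0,0,0,0]]' 25
python3 -m creep '[[0.8,0,0,-10,0,0,0],[0.8,0,0,-30,0,0,0],[0.8,0,0,-35,0,0,0],[0.8,0,0,0,0,0,0],[0.8,0,0,0,0,0,0]]'
python3 - <<'E'
from h import *; from ab import *
s=state();print(ab(s["ee_pos"]),s["ee_pos"][2])
f=grab_frame("wrist");cv2.imwrite("pics/w17.png",f["frame"][:,:,::-1])
f=grab_frame("scene");cv2.imwrite("pics/s17.png",cv2.resize(f["frame"][100:290,130:450],None,fx=2.5,fy=2.5)[:,:,::-1])
E
```

```text
time_s: 21.3
ee_pos: [480.6, -67.3, -5.9]
ee_rot: [180.0, 0.0, 102.1]
force: [0.1, -0.0, 1.7]
gripper_width: 60.2
time_s: 21.8
ee_pos: [480.5, -67.3, -5.7]
ee_rot: [180.0, 0.0, 102.1]
force: [0.1, -0.9, 1.8]
gripper_width: 30.4
time_s: 22.42
ee_pos: [479.6, -67.1, 68.6]
ee_rot: [-179.9, -0.0, 102.1]
force: [-0.7, 0.0, -0.9]
gripper_width: 30.4
[-166.2  454.9] 68.5791459444828
```

View pics/w17.png

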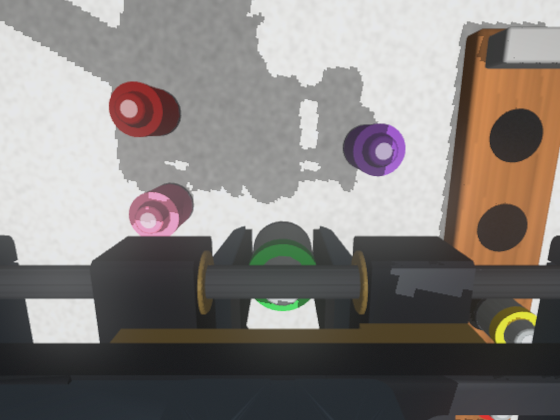

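View pics/s17.png

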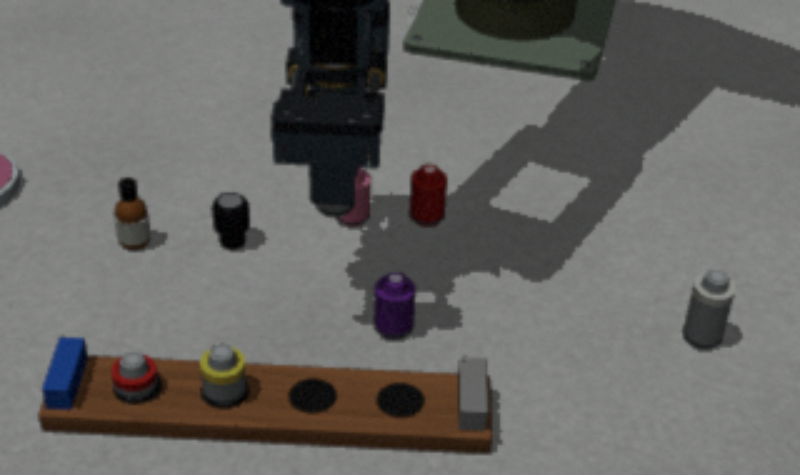

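```bash

python3 -m creep '[[0.8,-1.7,53.1,0,0,0,0],[0.8,-1.7,53.1,0,0,0,0],[0.8,-1.6,53.2,0,0,0,0],[0.8,0,0,0,0,0,0],[0.8,0,0,0,0,0,0]]'
python3 -m creep '[[0.8,0,0,22,0,0,0],[0.8,0,0,18,0,0,0],[0.8,0,0,9,0,0,0],[0.8,0,0,3,0,0,0],[0.8,0,0,0,0,0,0]]'
python3 - <<'E'
from h import *; from ab import *
s=state();print(ab(s["ee_pos"]),s["ee_pos"][2])
f=grab_frame("wrist");cv2.imwrite("pics/w18.png",f["frame"][:,:,::-1])
E
python3 -m creep '[[0.8,0,0,1.5,0,0,0],[0.8,0,0,0,0,0,0],[0.8,0,0,0,0,0,0]]'
python3 -m creep '[[0.8,0,0,1,0,0,0],[0.8,0,0,0,0,0,0],[0.8,0,0,0,0,0,0]]'
```

```text
time_s: 23.15
ee_pos: [635.4, -38.6, 67.3]
ee_rot: [-179.8, -0.1, 102.1]
force: [-1.2, -0.8, -2.2]
gripper_width: 30.5
time_s: 23.78
ee_pos: [637.4, -38.7, 17.3]
ee_rot: [180.0, 0.0, 102.1]
force: [0.2, -0.1, -0.9]
gripper_width: 30.8
[-171.5  615.1] 17.296978533681646
time_s: 24.2
ee_pos: [637.3, -38.7, 15.7]
ee_rot: [180.0, 0.0, 102.1]
force: [0.2, -0.2, -1.2]
gripper_width: 30.5
time_s: 24.58
ee_pos: [637.2, -38.7, 14.5]
ee_rot: [-180.0, 0.0, 102.1]
force: [0.2, -0.8, -0.5]
gripper_width: 30.3
```

View pics/w18.png

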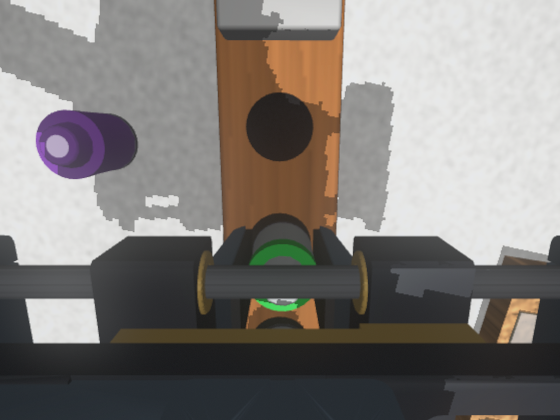

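```bash

python3 -m creep '[[0.8,0,0,1,0,0,0],[0.8,0,0,0,0,0,0]]'
python3 -m creep '[[0.34,0,0,0,0,0,0],[0.34,0,0,0,0,0,0],[0.34,0,0,0,0,0,0],[0.34,0,0,-30,0,0,0],[0.34,0,0,-45,0,0,0]]' 
python3 -m creep '[[0.34,50.8,-17.9,0,0,0,0],[0.34,50.8,-17.9,0,0,0,0],[0.34,50.8,-17.9,0,0,0,0],[0.34,50.8,-17.9,0,0,0,0],[0.34,50.8,-17.9,0,0,0,0]]'
python3 -m creep '[[0.34,50.8,-17.9,0,0,0,0],[0.34,0,0,25,0,0,0],[0.34,0,0,0,0,0,0],[0.34,0,0,0,0,0,0]]'
python3 - <<'E'
from h import *; from ab import *
s=state();print(ab(s["ee_pos"]),s["ee_pos"][2])
f=grab_frame("wrist");cv2.imwrite("pics/w19.png",f["frame"][:,:,::-1])
f=grab_frame("scene");cv2.imwrite("pics/s19.png",cv2.resize(f["frame"][100:290,130:450],None,fx=2.5,fy=2.5)[:,:,::-1])
E
```

```text
time_s: 24.82
ee_pos: [637.3, -38.7, 14.3]
ee_rot: [180.0, 0.0, 102.1]
force: [-1.5, -0.4, 4.9]
gripper_width: 30.8
time_s: 25.45
ee_pos: [636.0, -38.6, 87.6]
ee_rot: [-179.8, -0.1, 102.1]
force: [0.2, 0.2, -0.6]
gripper_width: 60.4
time_s: 26.08
ee_pos: [495.5, 192.2, 88.6]
ee_rot: [180.0, -0.0, 102.1]
force: [0.9, -0.1, 0.4]
gripper_width: 60.1
time_s: 26.58
ee_pos: [468.8, 236.6, 64.0]
ee_rot: [180.0, -0.0, 102.1]
force: [-0.2, -0.1, 0.3]
gripper_width: 60.0
[133.1 508. ] 63.98271778113888
```

View pics/w19.png

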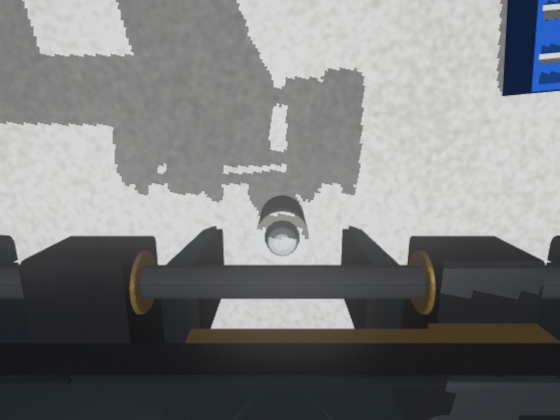

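View pics/s19.png

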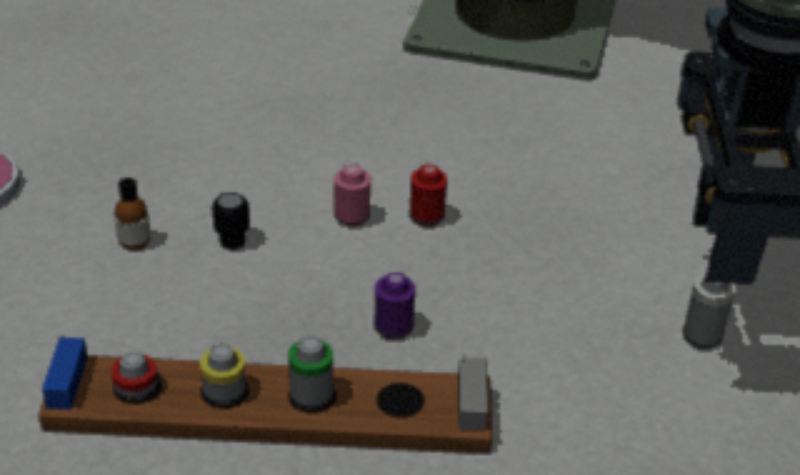

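```bash

python3 -m creep '[[0.34,0,0,24,0,0,0],[0.34,0,0,20,0,0,0],[0.34,0,0,10,0,0,0],[0.34,0,0,4,0,0,0],[0.34,0,0,0,0,0,0]]'
python3 -m creep '[[0.8,0,0,0,0,0,0],[0.8,0,0,0,0,0,0],[0.8,0,0,0,0,0,0],[0.8,0,0,0,0,0,0]]' 25
python3 -m creep '[[0.8,0,0,-10,0,0,0],[0.8,0,0,-30,0,0,0],[0.8,0,0,-35,0,0,0],[0.8,0,0,0,0,0,0],[0.8,0,0,0,0,0,0]]'
python3 - <<'E'
from h import *; from ab import *
s=state();print(ab(s["ee_pos"]),s["ee_pos"][2])
f=grab_frame("wrist");cv2.imwrite("pics/w20.png",f["frame"][:,:,::-1])
f=grab_frame("scene");cv2.imwrite("pics/s20.png",cv2.resize(f["frame"][100:290,240:560],None,fx=2.5,fy=2.5)[:,:,::-1])
E
```

```text
time_s: 27.3
ee_pos: [468.6, 236.8, 5.9]
ee_rot: [180.0, -0.0, 102.1]
force: [-0.0, -0.0, -0.4]
gripper_width: 60.5
time_s: 27.8
ee_pos: [468.3, 236.9, 5.7]
ee_rot: [180.0, -0.0, 102.1]
force: [1.1, 0.3, 1.7]
gripper_width: 30.5
time_s: 28.42
ee_pos: [467.4, 236.4, 79.9]
ee_rot: [-179.9, 0.0, 102.1]
force: [-0.2, 0.4, -2.1]
gripper_width: 30.8
[133.2 506.6] 79.9417328969162
```

View pics/w20.png

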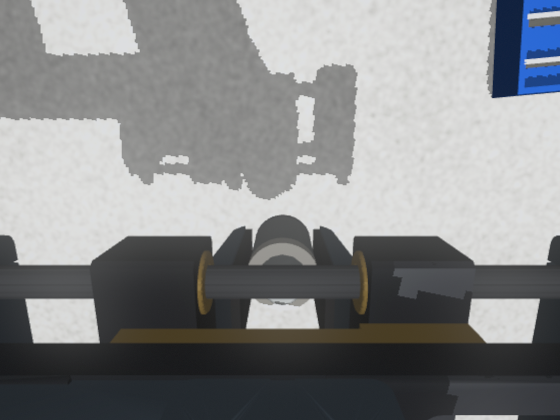

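View pics/s20.png

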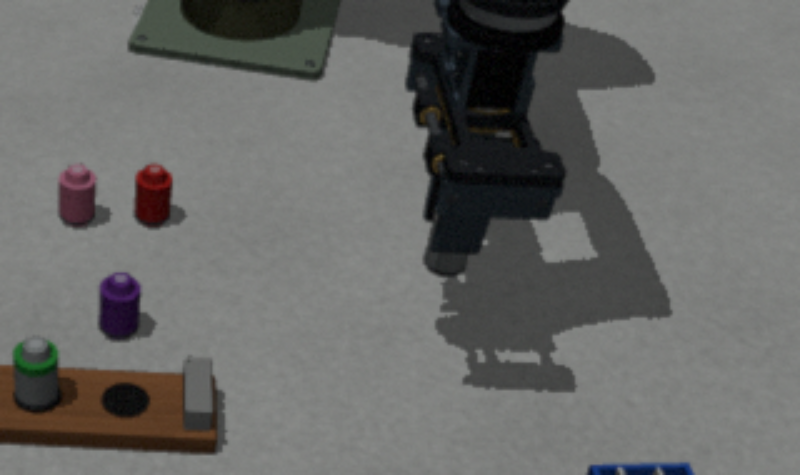

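```bash

python3 -m creep '[[0.8,-48,21.5,0,0,0,0],[0.8,-48,21.5,0,0,0,0],[0.8,-48,21.5,0,0,0,0],[0.8,-48,21.5,0,0,0,0],[0.8,-47.8,21.4,0,0,0,0]]'
python3 -m creep '[[0.8,0,0,0,0,0,0],[0.8,0,0,0,0,0,0],[0.8,0,0,20,0,0,0],[0.8,0,0,17,0,0,0],[0.8,0,0,10,0,0,0]]'
python3 -m creep '[[0.8,0,0,5,0,0,0],[0.8,0,0,0,0,0,0],[0.8,0,0,0,0,0,0]]'
python3 - <<'E'
from h import *; from ab import *
s=state();print(ab(s["ee_pos"]),s["ee_pos"][2])
f=grab_frame("wrist");cv2.imwrite("pics/w21.png",f["frame"][:,:,::-1])
E
python3 -m creep '[[0.8,0,0,1.5,0,0,0],[0.8,0,0,0,0,0,0],[0.8,0,0,0,0,0,0]]'
python3 -m creep '[[0.8,0,0,1,0,0,0],[0.8,0,0,0,0,0,0],[0.8,0,0,0,0,0,0]]'
```

```text
time_s: 29.15
ee_pos: [623.6, 23.4, 78.9]
ee_rot: [-179.8, -0.0, 102.1]
force: [1.1, 0.6, -1.6]
gripper_width: 30.4
time_s: 29.78
ee_pos: [622.2, 25.8, 32.1]
ee_rot: [-179.9, -0.0, 102.2]
force: [-0.1, -1.6, -1.8]
gripper_width: 30.5
time_s: 30.15
ee_pos: [624.1, 24.9, 29.1]
ee_rot: [179.9, 0.0, 102.1]
force: [1.1, 0.1, -1.4]
gripper_width: 30.9
[-106.5  615.4] 29.126784167216037
time_s: 30.58
ee_pos: [623.6, 24.9, 27.1]
ee_rot: [180.0, 0.0, 102.1]
force: [-0.2, -0.8, -0.2]
gripper_width: 30.4
time_s: 30.95
ee_pos: [623.5, 24.9, 26.0]
ee_rot: [-180.0, 0.0, 102.1]
force: [-0.7, 0.2, -0.2]
gripper_width: 30.6
```

View pics/w21.png

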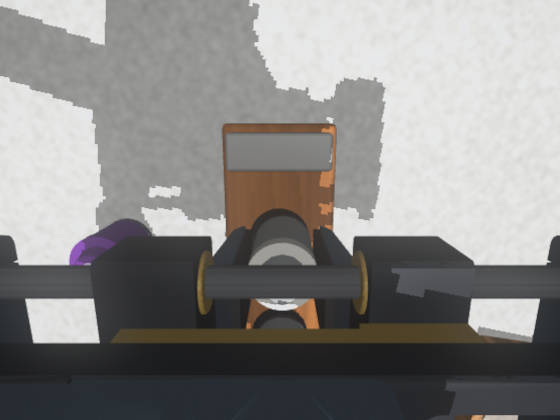

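```bash

python3 -m creep '[[0.8,0,0,1,0,0,0],[0.8,0,0,0,0,0,0]]'
python3 -m creep '[[0.34,0,0,0,0,0,0],[0.34,0,0,0,0,0,0],[0.34,0,0,0,0,0,0],[0.34,0,0,-30,0,0,0],[0.34,0,0,-45,0,0,0]]' 
python3 -m creep '[[0.34,0,0,-50,0,0,0],[0.34,55,0,0,0,0,0],[0.34,55,0,0,0,0,0],[0.34,55,0,0,0,0,0],[0.34,55,0,0,0,0,0]]'
python3 -m creep '[[0.34,55,-20,0,0,0,0],[0.34,55,-20,0,0,0,0],[0.34,55,-20,0,0,0,0],[0.34,0,0,0,0,0,0],[0.34,0,0,0,0,0,0]]'
python3 - <<'E'
from h import *; from ab import *
t=grab_frame("top");s=grab_frame("scene")
for n,f in(("top",t),("scene",s)):
  hsv=cv2.cvtColor(f["frame"],cv2.COLOR_RGB2HSV);H,S,V=[hsv[...,i].astype(int) for i in range(3)]
  for k,m,z in(("red",((H<6)|(H>174))&(S>150)&(V>70),38),("yel",(H>22)&(H<36)&(S>120),50),("grn",(H>45)&(H<75)&(S>120),62)):
    for b in blobs(f,m):
      p=ab(cast(f,b,z))
      if 560<p[1]<660: print(n,k,p)
cv2.imwrite("pics/s22.png",cv2.resize(s["frame"][150:290,130:450],None,fx=2.5,fy=2.5)[:,:,::-1])
cv2.imwrite("pics/t22.png",cv2.resize(t["frame"][90:260,195:440],None,fx=3.2,fy=3.2)[:,:,::-1])
E
```

```text
time_s: 31.2
ee_pos: [623.7, 24.9, 25.7]
ee_rot: [180.0, 0.0, 102.1]
force: [-1.4, 0.0, 4.1]
gripper_width: 30.9
time_s: 31.82
ee_pos: [622.4, 24.9, 99.2]
ee_rot: [-179.8, -0.0, 102.1]
force: [0.7, 0.6, 0.3]
gripper_width: 60.1
time_s: 32.45
ee_pos: [576.9, 241.6, 150.0]
ee_rot: [180.0, 0.0, 102.1]
force: [0.1, 0.2, 0.6]
gripper_width: 60.0
time_s: 33.08
ee_pos: [484.1, 388.4, 149.8]
ee_rot: [-180.0, 0.0, 102.2]
force: [0.6, 0.1, -0.0]
gripper_width: 60.2
top red [-303.5  615.4]
top yel [-236.7  614.6]
top grn [-172.4  614.3]
scene red [-301.5  616.3]
scene yel [-235.1  619.9]
scene grn [-171.2  619.8]
```

View pics/s22.png

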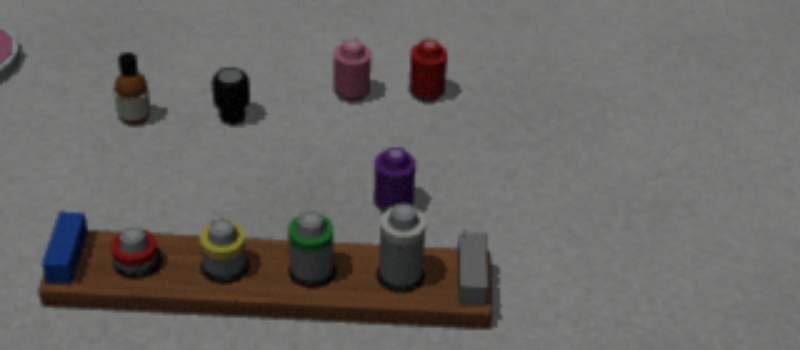

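View pics/t22.png

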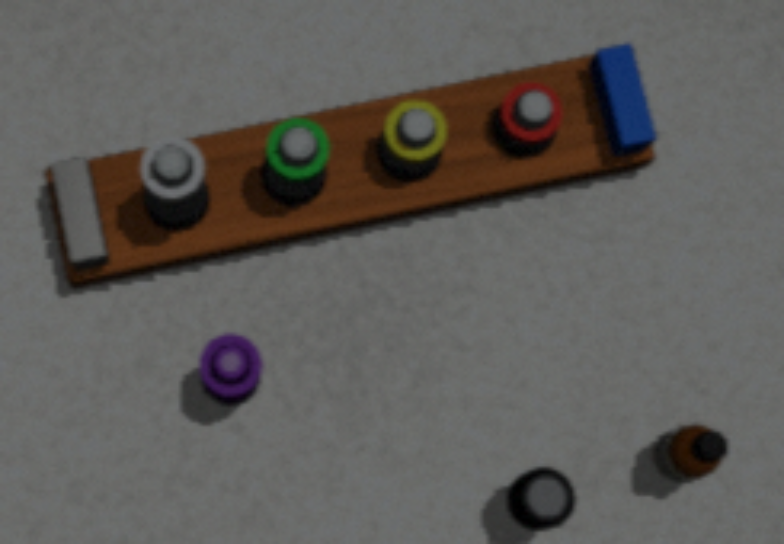

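```bash
python3 - <<'E'
from h import *; from ab import *
t=grab_frame("top");p=ab(cast(t,(248.6,144.4),75));print("white",p)
if abs(p[0]+106.4)<7 and abs(p[1]-614)<7: print(job_done())
E
```

```text
white [-106.4  611.1]
the job is handed in; nothing more can be done
None
```

All four objectives are upright on the stand and the job is handed in, at about 33 s of the 106 s allowed. From the blue block on they stand red (30 mm), yellow (42 mm), green (54 mm), white (66 mm).

- **Placing:** The last top view put the objectives within about 2.5 mm of their pad centres along the bar, and within about 3 mm across. The scene view agreed to within about 1.5 mm along the bar. Across the bar it read yellow and green about 5.5 mm off, still inside the 11 mm limit. I put that down to the ring sides that the scene camera sees. White's position comes from a ring centre I read off the top picture by hand, not from a colour mask.
- **Bottle and eyepiece:** Both still stand, and look unmoved by eye; I did not measure them. The pink, purple and red look-alikes are also upright and unmoved by eye.
- **Arm:** It was clear of everything at the end. The largest force in the readings was about 5 N, when an objective was set down.
- **What failed or disagreed:** The first grasp closed on nothing. The real fingertips sit about 28 mm above the TCP position the robot reports. I measured this from the pictures, lowered the arm in small steps while watching the force, and used that offset for all four grasps. The red objective was not tipped by the miss.

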